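# Hold a field probe centred in a test coil

### The arm

A 6-joint arm with a two-finger parallel gripper is mounted at the origin on a cart in front of the work surface, level with it; the furniture and walls round the work are solid. World frame = base frame: x ahead of the robot, y to its left, z up, the work surface at z = 0. Lengths are in mm, angles in degrees, forces in N, time in s.
With the tool pointing down it reaches from about 350 to 875 mm from the base axis. Payload 4.2 kg.
Tool frame: the origin (TCP) lies at the very end of the fingers, on their centre line; the grasp point (between the pads) lies 19 mm behind it (manip.grip_depth is the distance from the TCP to the grasp point, in mm); z points along the fingers, y is the line along which they close (so a half turn about z gives the same grasp; the last joint's range is limited). The gripper opens to 87 mm and grips with 3 to 60 N. Pads are 19 mm wide; open, the fingers measure 117 mm over their backs; the gripper's body (75 mm by 190 mm) begins 51 mm behind the grasp point.
Start: joints at [82.025, 22.042, 0.453, 0, -68.411, -14.817], TCP at [242.086, 576.189, 222.55] pointing down, gripper open.
Joint ranges: [-179.83, 179.83], [-69.29, 118.12], [-61.27, 80.66], [-181.25, 117.63], [-171.15, -9.14], [-177.46, 177.46]. Speed limits (degrees/s): [159.86, 159.86, 180, 180, 180, 180].

### API

Orientations are given as a 3x3 rotation matrix whose columns are the frame's x, y, z axes.
In Python, from plant import monitor, snapshot, manip, search_frame, place_of gives the robot as it stands.
- The arm moves only by the tool apply_moves, never from a script. Its argument "series" is a list of rows, each a list of 7 numbers: the shift along the tool's x, y, z in units of 25 mm (1.0 is 25 mm), then the turn, a rotation vector about the tool's x, y, z in units of 10 degrees (1.0 is 10 degrees), then the closure in counts, from 0 (fully open) to 255 (shut). A call has 1 to 5 rows; each row shifts and turns the commanded pose from where the row before left it, along the tool's axes as they then stand; what a row does not reach is not made up. A row lasts 1/8 s, in which the tool goes at most 62.5 mm and 10.7 degrees, less where a joint would pass 70% of its speed; a pose out of reach is approached as far as the arm can. A call is refused whole if a number of a shift passes 1 or a number of a turn 1, either way. A call with a gripper value outside its range is refused whole. The fingers move at their own pace and stop on an object; "squeeze" is the grip in N (left out, the last holds). Time passes only in rows, so rows that do not move let the fingers close. It gives the time, the measured TCP pose, the force, the opening and the grip force at its end, in the units of the state.
- monitor.sense(): the state, without advancing time (a new reading comes with each control period).
- snapshot(name): name is "scene" or "top"; returns a dict with "frame" (480x640x3 uint8, blue, green, red), "fov_y" (degrees; the focal length in pixels is half the picture's height over the tangent of half this angle, whatever the lens; pixels are square), "cx", "cy" (the principal point, pixels), "R" (3x3) and "t" (3): a world point X has camera coordinates R X + t. Camera axes: x right, y down, z forward; pixel columns grow to the right and rows downward; lengths in mm; the calibration is good to about 2 mm. A picture is of the moment at which its call begins. There is no depth.
- manip.sign_off(): hands the job in; it is judged then, once.
Trained networks look in the newest picture that a camera, given by its name, has taken for a name from the list of things; names that differ only in an ending like _2 or _b are one class to them, and where a whole thing is asked for, a point or a joint stands for the part that bears it (a point fixed in the world has none). Each returns a list of dicts, best first, with "score" (0 to 1); they miss things now and then, are a little off and sometimes report something else, mostly with a low value. They report only what shows in the picture. A call takes as long as a camera call. They do not tell look-alikes from the thing itself.
- search_frame(camera, target): "centre" ([x, y, z] in mm, in world coordinates, good to about 4 mm: the middle of the surface that is visible of it).
- place_of(camera, target): "centre" ([x, y, z] in mm, in world coordinates, good to about 4 mm: a listed point, or the origin of a listed thing).
The state is a dict: "t": time; "joint_positions": joint angles; "qvel": joint speeds; "tau": joint torques, N m; "ee_pos": TCP position; "tcp_rot": TCP orientation; "force": force on the tool from outside, world axes, zero at the start; "moment": the same for the moment, N m; "opening": finger opening in mm; "grasp_force": force on a finger pad.
Only numpy, scipy, OpenCV 4.12 (cv2) and the standard library are available. Lean on these libraries where they do the work, as an engineer would, in place of code of your own. Each camera call takes 0.05 s, during which the arm holds its last target. There are 200 camera calls.

### The job

Press the red lever of the coil test stand down until it snaps and stays down, which swings the steel shutter off the coil's bore, and take your hand off it. Then lift the field probe out of its holder and lower its rod upright down the middle of the bore, without the probe touching any part of the stand, until the orange ring on the rod is level with the top of the white collar; finish while still holding it there, still and centred. Leave the dropper bottle, ball bearing and terminal block where they are.

Things in the scene. Friction and masses are not known exactly. Their poses are not given: they have to be found in the camera images.
- bore_mouth (a point): Centre of the bore's mouth at the top of the stand's white collar (42 mm across), 90 mm above the table; z up, y towards the lever. The upright bore is 26 mm wide, 78 mm deep, through collar and copper coil (black flanges 68 mm across). A steel shutter disc (34 mm, 92 to 96 mm above the table) covers it; with the lever down it has swung 80 degrees clear, to the +x side.
- lever_pad (a point): Centre of the top face of the red pad (34 x 36 mm) at the end of the stand's lever, on the +y side of the bore. The lever's level axis lies 72 mm from the bore axis and 72 mm above the table, the pad 100 mm beyond. Up, the pad is about 118 mm above the table and 161 mm from the bore axis, sloping 0.42 rad; fully down, 72 mm above the table and 172 mm from the bore axis, nearly level.
- lever (a joint): Angle of the red lever in rad: 0 up (at rest), 0.48 down against its stop. A spring pushes it up with about 5 N at the pad, falling to nothing at about 0.34; let go before that, it springs back. Beyond 0.34 it snaps and is held down on the stop by about 2 N. It turns the shutter with it.
- probe_grip (a point): Centre of the probe's black square handle (18 x 18 mm, 50 mm tall, flats facing the point's x and y axes), the place to grip. z up along the probe. At the start it is 120 mm above the table, the handle standing on the holder's tube; a 4 mm yellow button tops it (149 mm above the table). The probe weighs about 80 g.
- probe_ring (a point): Centre of the orange ring (4 mm high) round the probe's steel rod (10 mm thick), 60 mm below the centre of the handle. The rod is on the handle's axis.
- probe_tip (a point): Lower end of the probe's rod, 110 mm below the centre of the handle, 50 mm below the orange ring. The rod is bare for 85 mm below the handle.
- probe: The field probe, loose; origin at the tip of its rod, z up along the rod.
- probe_holder: Holder fixed to the table: an upright aluminium tube 24 mm across, open at its top 95 mm above the table, on a dark round foot (72 mm across, 7 mm high). The probe's rod hangs in its 13 mm bore and the handle rests on the tube's top. Origin on the axis, at the table.
- coil_stand: The coil test stand with lever and shutter, fixed to the table; origin on the bore axis, at the table; y towards the lever. Aluminium base plate 100 x 160 x 12 mm; a grey linkage block carries the lever, and a pin 50 mm from the bore axis the shutter.
- flux_dropper: Brown dropper bottle, 33 mm across, 102 mm tall, standing beside the stand; to be left alone. Origin under its centre.
- ball_bearing: Steel ball bearing, 32 mm across, 9 mm high, lying near the holder; to be left alone.
- terminal_block: White terminal block, 17 x 60 x 14 mm, lying near the holder; to be left alone.
Not all that is in view belongs to the job. Several things have the shape of the probe_holder; the one meant has the colours described above.

How it is judged (in metres and radians):
On the way, in this order (a step that is already met when the one before it is completed fails the run):
1. the lever is snapped down and let go (value of joint lever above 0.42 rad and contact force between the fingers and coil_stand below 0.1 N), for 0.2 s.
2. the probe is lifted clear of its holder (height (world z) of probe_tip above 0.097 m and contact force between the fingers and probe above 1 N), for 0.1 s.
3. the probe's rod is in the bore (horizontal distance between probe_tip and bore_mouth below 0.013 m and z of probe_tip in the frame of bore_mouth below -0.02 m), for 0.1 s.
At the end, for the whole second after the job is handed in: The lever is down (over 0.42 rad); the probe's tip and its orange ring are each within 5 mm of the bore's axis; the ring is within 6 mm of the height of the collar's top; the probe is within 0.1 rad of upright, at rest, held by the fingers (over 1 N) and touching neither the stand nor the holder (value of joint lever above 0.42 rad and horizontal distance between each of probe_tip, probe_ring and bore_mouth below 0.005 m and z of probe_ring in the frame of bore_mouth between -0.006 and 0.006 m and angle between probe's own z axis and vertical below 0.1 rad and contact force between probe and coil_stand below 0.1 N and contact force between probe and probe_holder below 0.1 N and contact force between the fingers and probe above 1 N and linear speed of probe below 0.02 m/s); the arm keeps its last pose, push and grip.
It fails at once if the probe touches the stand (over 0.5 N) (contact force between probe and coil_stand above 0.5 N).
It fails at once if the dropper bottle is disturbed (moved over 15 mm) (distance of flux_dropper from where it was at the start of the episode above 0.015 m).
It fails at once if the ball bearing is disturbed (moved over 15 mm) (distance of ball_bearing from where it was at the start of the episode above 0.015 m).
It fails at once if the terminal block is disturbed (moved over 15 mm) (distance of terminal_block from where it was at the start of the episode above 0.015 m).
It also fails if it takes over 64 s, if anything falls off the work surface, if the arm or the gripper's body presses on something with over 40 N, if the wrist force passes 120 N, or if a joint passes its speed limit or range.

## Working session

There is one attempt and no reset: what is moved stays moved. The work goes in short steps, Python scripts to look and compute and a tool call to move; the robot and the scene stay as the last step left them, time stands still between calls to the robot, and variables do not carry over. Pictures are saved under pics/ and viewed, at most 10 in all, crops included, and the job is handed in when it is done.

Besides the shell and the picture viewer there is one more tool, called after "Request:" by a JSON object that holds its "api" and its "payload". apply_moves: Moves the arm, as the interface text tells. Its arguments: {"type":"object","properties":{"series":{"type":"array"},"squeeze":{"type":"number"}},"required":["series"]}

```bash
mkdir -p pics
cat > h.py <<'E'
import numpy as np, cv2, json
from plant import monitor, snapshot, manip, search_frame, place_of
def cam(n):
    s=snapshot(n); f=240/np.tan(np.radians(s["fov_y"]/2))
    return s,np.array([[f,0,s["cx"]],[0,f,s["cy"]],[0,0,1]]),np.array(s["R"]),np.array(s["t"]).ravel()
def proj(c,X):
    s,K,R,t=c; p=K@(R@np.array(X,float)+t); return p[:2]/p[2]
def back(c,px,z):
    s,K,R,t=c; d=R.T@np.linalg.inv(K)@np.array([px[0],px[1],1.]); o=-R.T@t
    return o+d*(z-o[2])/d[2]
E
python3 - <<'E'
from h import *
for n in("scene","top"):
    c=cam(n); cv2.imwrite(f"pics/{n}0.png",c[0]["frame"]); print(n,"cam at",(-c[2].T@c[3]).round(), "f",c[1][0,0].round())
    for k in "bore_mouth lever_pad probe_grip probe_ring probe_holder coil_stand flux_dropper ball_bearing terminal_block".split():
        for d in place_of(n,k)[:4]: print(k,round(d["score"],2),np.round(d["centre"]),proj(c,d["centre"]).round())
s=monitor.sense(); print(s["t"],s["ee_pos"],np.round(s["tcp_rot"],3).tolist(),s["opening"],manip.grip_depth)
E
```

```text
scene cam at [ -68. -562.  823.] f 525.0
bore_mouth 0.69 [ 541. -241.   87.] [433. 316.]
lever_pad 0.6 [580. -80. 120.] [381. 253.]
probe_grip 0.72 [503. 190. 119.] [265. 214.]
probe_ring 0.75 [500. 194.  60.] [265. 235.]
probe_holder 0.96 [388. 271.  -1.] [209. 262.]
probe_holder 0.92 [504. 191.   2.] [269. 253.]
probe_holder 0.74 [534. 301.  -1.] [250. 229.]
probe_holder 0.2 [410. 131.  -2.] [255. 287.]
coil_stand 0.72 [ 538. -241.   -4.] [427. 348.]
coil_stand 0.5 [580. -82. 116.] [381. 255.]
coil_stand 0.3 [ 565. -351.   -1.] [483. 371.]
flux_dropper 0.67 [ 564. -351.   -0.] [483. 371.]
ball_bearing 0.58 [409. 132.   1.] [254. 286.]
ball_bearing 0.42 [507. 192.   2.] [270. 253.]
ball_bearing 0.27 [582. -81. 120.] [382. 253.]
terminal_block 0.72 [587. 177.  -4.] [299. 242.]
terminal_block 0.28 [499. 194.  62.] [264. 234.]
top cam at [ 234.   18. 1376.] f 589.0
bore_mouth 0.7 [ 537. -239.   95.] [440. 219.]
lever_pad 0.61 [582. -85. 119.] [371. 199.]
probe_grip 0.51 [504. 196. 118.] [244. 237.]
probe_holder 0.92 [512.  71.  -2.] [304. 242.]
probe_holder 0.84 [501. 191.  -0.] [253. 248.]
probe_holder 0.68 [383. 275.   3.] [217. 299.]
probe_holder 0.56 [535. 305.  -2.] [206. 236.]
coil_stand 0.62 [ 540. -239.   -0.] [433. 227.]
flux_dropper 0.6 [ 564. -346.    4.] [477. 216.]
ball_bearing 0.59 [408. 129.   1.] [280. 286.]
terminal_block 0.43 [585. 172.   4.] [261. 214.]
1.0 [242.06586252 576.20734426 222.54940112] [[0.922, -0.387, -0.0], [-0.387, -0.922, 0.0], [-0.0, -0.0, -1.0]] 86.81790455285164 18.700000000000003
```

View pics/scene0.png

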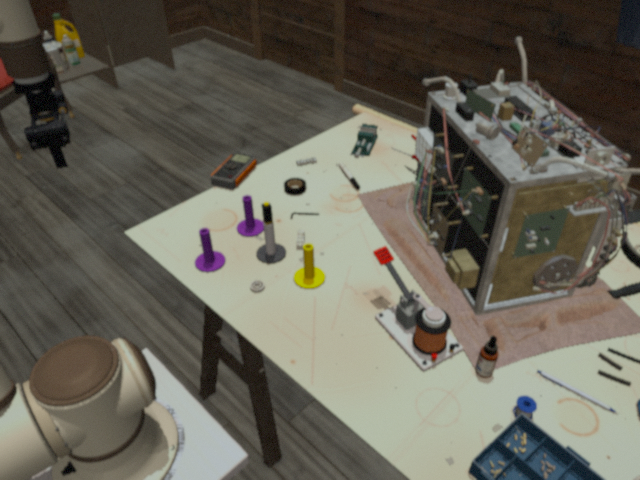

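View pics/top0.png

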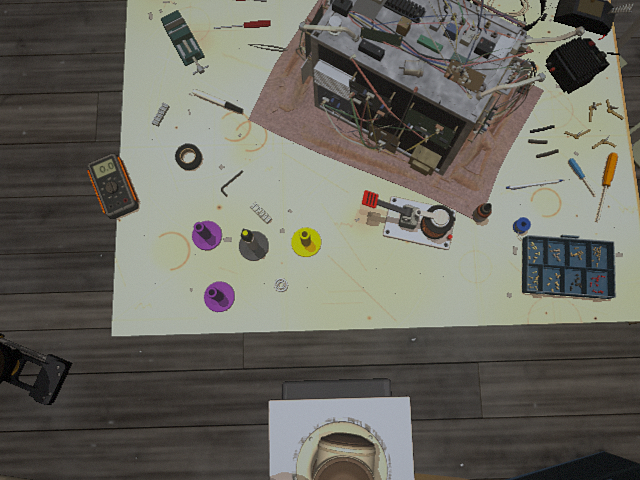

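Scene picture: the aluminium holder with the probe stands at about (268,250). Look-alikes are purple at (209,262), purple at (250,229) and yellow at (309,278). The stand is at (430,335), its red pad at (383,256) and the bottle at (487,360). Top picture: probe (248,240), purple (207,235) and (219,296), yellow (306,242), stand (420,222), pad (371,199). I choose the grey one carrying the probe and check it in one close crop.

Run:
```python
from h import *
T=cam("top"); S=cam("scene")
def crop(c,x,y,w,h,k): return cv2.resize(c[0]["frame"][y:y+h,x:x+w],None,fx=k,fy=k,interpolation=cv2.INTER_CUBIC)
a=np.hstack([crop(T,220,210,64,48,6),crop(S,240,190,64,48,6)])
b=np.hstack([crop(T,350,180,128,96,3),crop(S,360,240,128,96,3)])[:, :768]
cv2.imwrite("pics/crop1.png",np.vstack([a,b]))
for p in[(478,308),(420,235),(425,100)]: print(p,back(S,p,0).round())
for p in[(440,170),(318,110),(305,40)]: print(p,back(T,p,0).round(),back(T,p,300).round())
```

```text
(478, 308) [ 696. -258.    0.]
(420, 235) [809. -24.   0.]
(425, 100) [1438.  419.    0.]
(440, 170) [ 683. -266.    0.] [ 585. -204.  300.]
(318, 110) [849.  29.   0.] [715.  26. 300.]
(305, 40) [1043.   57.    0.] [867.  49. 300.]
```

View pics/crop1.png

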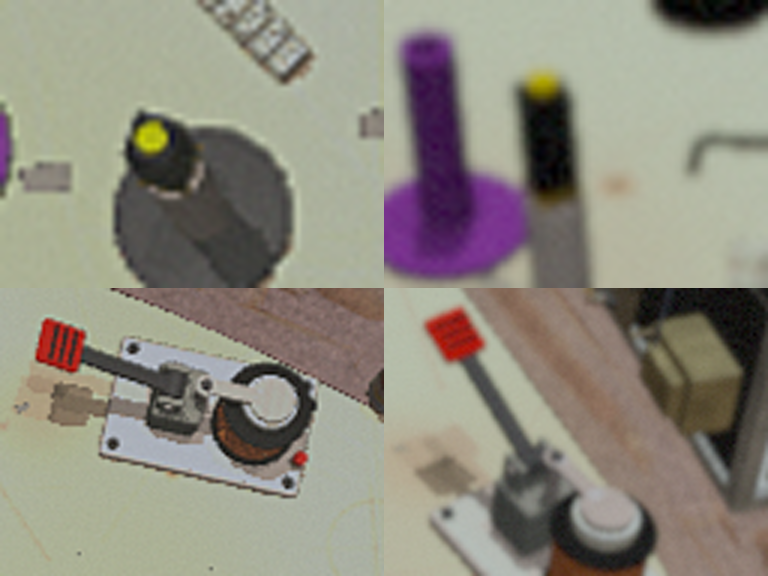

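The crop confirms it: yellow button and black handle on the aluminium tube. The shutter disc is at top px (440.7,216.7) and scene px (434.7,313.3). Next I triangulate, fit the handle yaw and plan the lever press.

```bash
cat >> h.py <<'E'
from scipy.optimize import least_squares
def tri(cs,ps,x0=(540,0,80)):
    return least_squares(lambda X:np.concatenate([proj(c,X)-p for c,p in zip(cs,ps)]),x0)
E
python3 - <<'E'
from h import *
T=cam("top"); S=cam("scene")
print("shutter T",back(T,(440.7,216.7),96).round(1),"S",back(S,(434.7,313.3),96).round(1))
# colour blobs
def blob(c,box,f):
    x,y,w,h=box; im=c[0]["frame"][y:y+h,x:x+w].astype(int); m=f(im[...,0],im[...,1],im[...,2]); v,u=np.nonzero(m); return np.array([u.mean()+x,v.mean()+y]),m.sum()
yel=lambda b,g,r:(r>130)&(g>120)&(b<90)
red=lambda b,g,r:(r>130)&(g<90)&(b<90)
yt,ys=blob(T,(235,222,20,20),yel),blob(S,(258,196,20,16),yel)
rt,rs=blob(T,(355,185,30,28),red),blob(S,(368,240,30,30),red)
print(yt,ys,rt,rs)
print("button",back(T,yt[0],149).round(1),back(S,ys[0],148).round(1),tri((T,S),(yt[0],ys[0])).x.round(1))
r=tri((T,S),(rt[0],rs[0]));print("pad",r.x.round(1),r.fun.round(1))
# handle yaw: silhouette fit of dark mask
b=tri((T,S),(yt[0],ys[0])).x
res=[]
for yaw in range(0,90,5):
    tot=0
    for c,box in((T,(234,222,24,24)),(S,(256,196,22,34))):
        x,y,w,h=box; im=c[0]["frame"][y:y+h,x:x+w].astype(float).max(2)
        k=8; M=np.zeros((h*k,w*k),np.uint8); best=1e9
        R=np.array([[np.cos(np.radians(yaw)),-np.sin(np.radians(yaw))],[np.sin(np.radians(yaw)),np.cos(np.radians(yaw))]])
        P=[proj(c,[*(b[:2]+R@np.array([i*9,j*9])),z]) for i in(-1,1) for j in(-1,1) for z in(95,145)]
        P=(np.array(P)-[x,y]+.5)
        for dx in np.arange(-2,2.1,.5):
            for dy in np.arange(-2,2.1,.5):
                M[:]=0; cv2.fillConvexPoly(M,cv2.convexHull(((P+[dx,dy])*k).astype(np.int32)),1)
                m=cv2.resize(M.astype(np.float32),(w,h),interpolation=cv2.INTER_AREA)
                m=cv2.GaussianBlur(m,(0,0),.6)
                d=(im<75).astype(float); 
                # count only pixels clear of foot: compare in box
                e=np.abs(d-m)[:16 if c is T else 32].sum(); best=min(best,e)
        tot+=best; res.append((yaw,'T' if c is T else 'S',round(best,1)))
print(res)
E
```

```text
shutter T [ 542.1 -240.    96. ] S [ 540.5 -243.4   96. ]
(array([244.78947368, 232.36842105]), np.int64(19)) (array([265.90909091, 203.18181818]), np.int64(11)) (array([369.22695035, 198.71631206]), np.int64(141)) (array([383.16666667, 255.41666667]), np.int64(204))
button [507.4 190.8 149. ] [507.2 188.5 148. ] [508.5 191.  146. ]
pad [585.2 -81.5 110.6] [ 0.2 -0.3 -0.4  0.1]
[(0, 'T', np.float64(46.1)), (0, 'S', np.float64(112.1)), (5, 'T', np.float64(46.6)), (5, 'S', np.float64(113.8)), (10, 'T', np.float64(47.5)), (10, 'S', np.float64(112.4)), (15, 'T', np.float64(48.1)), (15, 'S', np.float64(113.6)), (20, 'T', np.float64(49.3)), (20, 'S', np.float64(109.6)), (25, 'T', np.float64(49.7)), (25, 'S', np.float64(104.2)), (30, 'T', np.float64(49.6)), (30, 'S', np.float64(99.8)), (35, 'T', np.float64(48.7)), (35, 'S', np.float64(91.4)), (40, 'T', np.float64(48.0)), (40, 'S', np.float64(84.6)), (45, 'T', np.float64(47.7)), (45, 'S', np.float64(75.2)), (50, 'T', np.float64(47.5)), (50, 'S', np.float64(67.6)), (55, 'T', np.float64(48.0)), (55, 'S', np.float64(66.9)), (60, 'T', np.float64(48.2)), (60, 'S', np.float64(76.0)), (65, 'T', np.float64(47.5)), (65, 'S', np.float64(83.9)), (70, 'T', np.float64(47.0)), (70, 'S', np.float64(92.6)), (75, 'T', np.float64(46.5)), (75, 'S', np.float64(97.4)), (80, 'T', np.float64(45.8)), (80, 'S', np.float64(104.1)), (85, 'T', np.float64(45.6)), (85, 'S', np.float64(109.4))]
```

```bash
cat > yaw.py <<'E'
from h import *
def fit(c,b,box,rows,sig,zs=(95,145)):
    x,y,w,h=box; im=c[0]["frame"][y:y+h,x:x+w].astype(float).max(2)
    bg=np.percentile(im,85); dk=np.percentile(im,4); d=np.clip((bg-im)/(bg-dk),0,1)
    out=[];k=8
    for yaw in range(0,90,5):
        a=np.radians(yaw);R=np.array([[np.cos(a),-np.sin(a)],[np.sin(a),np.cos(a)]])
        P=np.array([proj(c,[*(b[:2]+R@np.array([i*9,j*9])),z]) for i in(-1,1) for j in(-1,1) for z in zs])-[x,y]+.5
        best=1e9
        for dx in np.arange(-3,3.1,.5):
            for dy in np.arange(-3,3.1,.5):
                M=np.zeros((h*k,w*k),np.uint8); cv2.fillConvexPoly(M,cv2.convexHull(((P+[dx,dy])*k).astype(np.int32)),1)
                m=cv2.GaussianBlur(cv2.resize(M.astype(np.float32),(w,h),interpolation=cv2.INTER_AREA),(0,0),sig)
                best=min(best,(np.abs(d-m)[rows[0]:rows[1]]).sum())
        out.append((yaw,round(float(best),1)))
    return sorted(out,key=lambda o:o[1])[:9]
if __name__=="__main__":
    T=cam("top"); S=cam("scene"); b=np.array([507.5,190.5])
    print("T",fit(T,b,(232,220,28,28),(0,14),.5))
    print("S",fit(S,b,(254,196,26,34),(12,22),1.2))
    im=T[0]["frame"][226:246,236:258].max(2); print(im)
E
python3 yaw.py
```

```text
T [(65, 34.5), (70, 34.6), (60, 34.9), (55, 35.5), (75, 35.7), (80, 36.7), (50, 36.8), (45, 37.3), (85, 37.4)]
S [(50, 6.9), (55, 6.9), (60, 9.1), (45, 10.1), (65, 13.5), (40, 14.0), (35, 17.9), (70, 18.2), (30, 22.1)]
[[176 178 175 178 178 177 179 177 179 178 177 176 176 175 176 177 176 177
  175 179 179 174]
 [177 177 176 178 179 179 179 184 185 181 180 178 178 175 177 179 174 178
  178 179 177 177]
 [180 176 173 177 178 182 171 117 158 193 191 187 184 180 180 179 180 178
  178 177 179 178]
 [176 176 177 176 180 178 126  47  67  79  90 119 164 193 186 180 179 180
  178 181 177 178]
 [178 177 177 182 181 170  62  46 105 131 119  52  69  91 140 196 192 192
  192 190 189 187]
 [177 179 178 180 185 165  60 150 183 184 169  73  46  38  63 110 110  95
   96 102 114 111]
 [176 178 177 177 174 132  97 188 186 182 189 167  42  44  40  62  78  72
   69  72  75  75]
 [176 176 178 182 170  66 112 196 184 186 188 164  40  41  37  43  63  76
   76  81  76  75]
 [177 177 177 186 172  30  67 147 198 194 182  98  52  36  39  39  58  98
   82  79  78  79]
 [176 178 176 174 129  33  51  70 109 108  7
[... 279 characters left out ...]
2  45  40  43  40  40  91 131
   63  71  82  80]
 [175 179 182 175 125  75  71  45  37  39  39  42  37  42  35  59 111 125
   65  71  74  76]
 [178 179 182 170  73  77  77  86  53  47  33  31  39  40  34  97 164  75
   67  66  74  75]
 [176 180 179 146  70  76  82  77  88 131  78  58  39  44  37  87 111  65
   68  70  73  74]
 [178 178 169  86  71  79  80  80  79  85 109 140 142 136  83  72  74  68
   70  68  67  75]
 [179 181 172  82  73  80  81  85  80  75  75  84  87  87  74  68  70  73
   71  69  64  66]
 [177 184 171  69  79  80  85  83  80  82  77  69  70  71  74  72  76  74
   71  70  70  65]
 [174 184 169  63  78  82  79  83  80  83  84  72  68  69  76  78  74  71
   74  75  69  65]]
```

Handle yaw is about 62° modulo 90 (top fit 65, scene fit 52), and the gripper's closing line is already at 67°. The stand's y direction is about 74.6°. Now I move to above the lever pad with the fingers shut.

Request:
{"api": "apply_moves", "payload": {"series": [[1, 0.83, 0, 0, 0, 0, 255], [1, 0.83, 0, 0, 0, 0, 255], [1, 0.83, 0, 0, 0, 0, 255], [1, 0.83, 0, 0, 0, 0, 255], [1, 0.83, 0, 0, 0, 0, 255]]}}

```text
t: 1.92
ee_pos: [317.6, 431.2, 222.7]
tcp_rot: [[0.922, -0.387, 0.0], [-0.387, -0.922, 0.0], [0.0, -0.0, -1.0]]
force: [-0.8, -0.6, -0.8]
opening: 45.2
grasp_force: 0.0
```

Request:
{"api": "apply_moves", "payload": {"series": [[1, 0.83, 0, 0, 0, 0, 255], [1, 0.83, 0, 0, 0, 0, 255], [1, 0.83, 0, 0, 0, 0, 255], [1, 0.83, 0, 0, 0, 0, 255], [1, 0.83, 0, 0, 0, 0, 255]]}}

```text
t: 2.55
ee_pos: [392.6, 287.1, 222.8]
tcp_rot: [[0.922, -0.387, 0.0], [-0.387, -0.922, 0.0], [0.0, -0.0, -1.0]]
force: [0.8, 0.0, -0.4]
opening: 2.1
grasp_force: 0.0
```

Request:
{"api": "apply_moves", "payload": {"series": [[1, 0.83, 0, 0, 0, 0, 255], [1, 0.83, 0, 0, 0, 0, 255], [1, 0.83, 0, 0, 0, 0, 255], [1, 0.83, 0, 0, 0, 0, 255], [1, 0.83, 0, 0, 0, 0, 255]]}}

```text
t: 3.18
ee_pos: [467.7, 143.0, 222.8]
tcp_rot: [[0.922, -0.387, 0.001], [-0.387, -0.922, 0.0], [0.0, -0.0, -1.0]]
force: [0.7, 0.1, 0.0]
opening: 0.9
grasp_force: 0.0
```

Request:
{"api": "apply_moves", "payload": {"series": [[1, 0.83, 0, 0, 0, 0, 255], [1, 0.83, 0, 0, 0, 0, 255], [1, 0.83, 0, 0, 0, 0, 255], [0, 0, 0, 0, 0, 0, 255], [0, 0, 0, 0, 0, 0, 255]]}}

```text
t: 3.8
ee_pos: [512.0, 57.7, 222.5]
tcp_rot: [[0.922, -0.388, -0.0], [-0.388, -0.922, 0.0], [-0.0, -0.0, -1.0]]
force: [-0.2, -0.2, -0.7]
opening: 0.3
grasp_force: 0.0
```

Request:
{"api": "apply_moves", "payload": {"series": [[0.97, 0.8, 0.5, 0, 0, 0, 255], [0.97, 0.8, 0.5, 0, 0, 0, 255], [0.97, 0.8, 0.5, 0, 0, 0, 255], [0.97, 0.8, 0.6, 0, 0, 0, 255], [0.97, 0.8, 0.6, 0, 0, 0, 255]]}}

```text
t: 4.42
ee_pos: [585.7, -81.2, 154.8]
tcp_rot: [[0.923, -0.386, 0.0], [-0.386, -0.923, 0.0], [0.0, -0.0, -1.0]]
force: [0.3, -0.3, -0.4]
opening: 0.6
grasp_force: 0.0
```

Request:
{"api": "apply_moves", "payload": {"series": [[0, 0, 0.4, 0, 0, 0, 255], [0, 0, 0.4, 0, 0, 0, 255], [0, 0, 0.3, 0, 0, 0, 255], [0, 0, 0, 0, 0, 0, 255]]}}

```text
t: 4.92
ee_pos: [584.9, -80.8, 127.2]
tcp_rot: [[0.922, -0.386, -0.001], [-0.386, -0.922, -0.0], [-0.001, 0.0, -1.0]]
force: [-0.0, 0.3, -0.6]
opening: 0.3
grasp_force: 0.0
```

Request:
{"api": "apply_moves", "payload": {"series": [[0, 0, 0.4, 0, 0, 0, 255], [0, 0, 0.4, 0, 0, 0, 255], [0, 0, 0.4, 0, 0, 0, 255], [0, 0, 0.4, 0, 0, 0, 255]]}}

```text
t: 5.42
ee_pos: [584.9, -81.7, 86.5]
tcp_rot: [[0.922, -0.388, -0.001], [-0.388, -0.922, 0.0], [-0.001, 0.0, -1.0]]
force: [-0.4, 0.0, 0.3]
opening: 0.5
grasp_force: 0.1
```

Request:
{"api": "apply_moves", "payload": {"series": [[0, 0, 0.25, 0, 0, 0, 255], [0, 0, 0.2, 0, 0, 0, 255], [0, 0, 0, 0, 0, 0, 255]]}}

```text
t: 5.8
ee_pos: [584.8, -81.8, 75.5]
tcp_rot: [[0.922, -0.388, -0.002], [-0.388, -0.922, -0.0], [-0.001, 0.001, -1.0]]
force: [0.1, -0.1, 0.5]
opening: 0.7
grasp_force: 0.0
```

Request:
{"api": "apply_moves", "payload": {"series": [[0, 0, -0.8, 0, 0, 0, 255], [0, 0, -1, 0, 0, 0, 255], [0, 0, -1, 0, 0, 0, 255], [0, 0, -1, 0, 0, 0, 255], [0, 0, -1, 0, 0, 0, 255]]}}

```text
t: 6.42
ee_pos: [585.2, -81.7, 197.5]
tcp_rot: [[0.922, -0.387, 0.001], [-0.387, -0.922, 0.0], [0.001, -0.0, -1.0]]
force: [-0.8, -0.2, 0.5]
opening: 0.3
grasp_force: 0.0
```

Request:
{"api": "apply_moves", "payload": {"series": [[-1, -0.83, 0, 0, 0, 0, 0], [-1, -0.83, 0, 0, 0, 0, 0], [-1, -0.83, 0, 0, 0, 0, 0], [-1, -0.83, 0, 0, 0, 0, 0], [0, 0, 0, 0, 0, 0, 0]]}}

```text
t: 7.05
ee_pos: [524.6, 34.9, 196.9]
tcp_rot: [[0.923, -0.385, 0.001], [-0.385, -0.923, 0.0], [0.001, -0.001, -1.0]]
force: [0.7, 0.0, 0.3]
opening: 42.9
grasp_force: 0.0
```

Run:
```python
from h import *
T=cam("top"); S=cam("scene")
def crop(c,x,y,w,h,k): return cv2.resize(c[0]["frame"][y:y+h,x:x+w],None,fx=k,fy=k,interpolation=cv2.INTER_CUBIC)
cv2.imwrite("pics/crop2.png",np.hstack([crop(T,350,180,128,96,3),crop(S,360,240,128,96,3)]))
t5=np.hstack([crop(T,415,195,50,50,8),crop(S,410,290,50,50,8)]);cv2.imwrite("pics/crop3.png",t5)
print(np.array(monitor.sense()["ee_pos"]).round(1),monitor.sense()["t"])
```

```text
[525.5  33.6 196.7] 7.15
```

View pics/crop2.png

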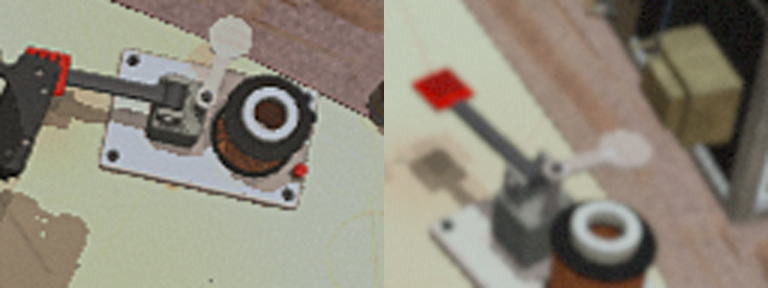

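View pics/crop3.png

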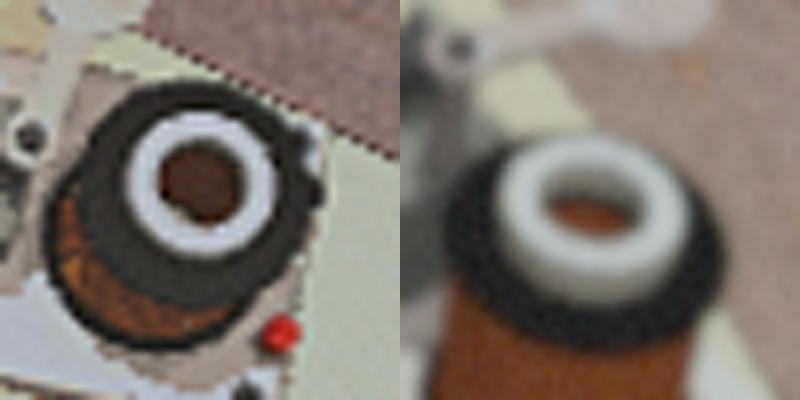

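Top and scene crops show the red pad level, the shutter swung away, and an open bore (collar centre near top px (440,217), scene px (434,315)). Next I refine the bore by fitting the white ring, while moving to the probe.

```bash
cat > bore.py <<'E'
from h import *
from scipy.optimize import minimize
def bore(c,x0=(541,-241)):
    im=c[0]["frame"].astype(np.float32).min(2); a=np.linspace(0,2*np.pi,120,endpoint=False)
    def samp(xy,r):
        P=np.array([proj(c,[xy[0]+r*np.cos(t),xy[1]+r*np.sin(t),90]) for t in a]).astype(np.float32)
        return cv2.remap(im,P[:,:1],P[:,1:],cv2.INTER_LINEAR).mean()
    g=lambda xy:-(samp(xy,15.5)+samp(xy,18.5)-samp(xy,10.5)-samp(xy,23.5))
    r=min((minimize(g,np.array(x0)+[i,j],method="Nelder-Mead",options=dict(xatol=.1,fatol=.1)) for i in(-4,4) for j in(-4,4)),key=lambda q:q.fun)
    return r.x.round(1),round(r.fun,1)
if __name__=="__main__":
    for n in("top","scene"): c=cam(n); b=bore(c); print(n,b,proj(c,[*b[0],90]).round(1))
E
python3 bore.py; python3 -c "
from h import *
s=monitor.sense();R=np.array(s['tcp_rot']);p=np.array(s['ee_pos']);print(p,(R.T@(np.array([507.3,189.8,165])-p)/25).round(2))"
```

```text
top (array([ 541.9, -238.7]), np.float64(-281.9)) [439.6 217.4]
scene (array([ 540.8, -241.8]), np.float64(-148.2)) [433.7 315. ]
[525.64474796  33.08693577 196.40260182] [-3.11 -5.49  1.26]
```

Request:
{"api": "apply_moves", "payload": {"series": [[-0.52, -0.92, 0, 0, 0, 0, 0], [-0.52, -0.92, 0, 0, 0, 0, 0], [-0.52, -0.92, 0, 0, 0, 0, 0], [-0.52, -0.92, 0, 0, 0, 0, 0], [-0.52, -0.92, 0, 0, 0, 0, 0]]}}

```text
t: 7.88
ee_pos: [510.4, 164.9, 196.2]
tcp_rot: [[0.921, -0.389, -0.0], [-0.389, -0.921, -0.0], [0.0, 0.0, -1.0]]
force: [0.3, -0.1, 0.3]
opening: 86.5
grasp_force: 0.0
```

Request:
{"api": "apply_moves", "payload": {"series": [[-0.5, -0.9, 0.2, 0, 0, 0, 0], [0, 0, 0.4, 0, 0, 0.5, 0], [0, 0, 0, 0, 0, 0, 0]]}}

```text
t: 8.25
ee_pos: [507.0, 189.7, 180.3]
tcp_rot: [[0.885, -0.466, -0.002], [-0.466, -0.885, -0.001], [-0.001, 0.002, -1.0]]
force: [-0.6, -0.5, 0.2]
opening: 86.9
grasp_force: 0.0
```

```bash
python3 -c "
from h import *
s=monitor.sense();R=np.array(s['tcp_rot']);p=np.array(s['ee_pos']);print(p,s['opening'],s['t'],(R.T@(np.array([507.3,189.7,104])-p)/25).round(2),np.degrees(np.arctan2(R[1,1],R[0,1])))"
```

```text
[507.03656498 189.69849389 180.32155027] 86.909295730396 8.25 [ 0.01 -0.01  3.05] -117.78853548533843
```

Request:
{"api": "apply_moves", "payload": {"series": [[0, 0, 0.8, 0, 0, 0, 0], [0, 0, 0.8, 0, 0, 0, 0], [0, 0, 0.8, 0, 0, 0, 0], [0, 0, 0.6, 0, 0, 0, 0], [0, 0, 0, 0, 0, 0, 0]]}}

```text
t: 8.88
ee_pos: [506.8, 189.6, 105.4]
tcp_rot: [[0.885, -0.466, -0.002], [-0.466, -0.885, -0.001], [-0.001, 0.002, -1.0]]
force: [0.0, -0.5, -0.5]
opening: 87.0
grasp_force: 0.0
```

Request:
{"api": "apply_moves", "payload": {"series": [[0, 0, 0, 0, 0, 0, 255], [0, 0, 0, 0, 0, 0, 255], [0, 0, 0, 0, 0, 0, 255], [0, 0, 0, 0, 0, 0, 255], [0, 0, 0, 0, 0, 0, 255]], "squeeze": 20}}

```text
t: 9.5
ee_pos: [507.1, 190.5, 106.4]
tcp_rot: [[0.885, -0.466, 0.0], [-0.466, -0.885, 0.0], [0.0, -0.0, -1.0]]
force: [1.0, 0.1, 0.1]
opening: 45.0
grasp_force: 0.0
```

Request:
{"api": "apply_moves", "payload": {"series": [[0, 0, 0, 0, 0, 0, 255], [0, 0, 0, 0, 0, 0, 255], [0, 0, 0, 0, 0, 0, 255], [0, 0, 0, 0, 0, 0, 255], [0, 0, 0, 0, 0, 0, 255]]}}

```text
t: 10.12
ee_pos: [507.1, 190.5, 106.3]
tcp_rot: [[0.885, -0.466, 0.0], [-0.466, -0.885, 0.0], [0.0, -0.0, -1.0]]
force: [0.4, 0.1, 0.7]
opening: 18.2
grasp_force: 19.4
```

Request:
{"api": "apply_moves", "payload": {"series": [[0, 0, -0.3, 0, 0, 0, 255], [0, 0, -0.7, 0, 0, 0, 255], [0, 0, -0.7, 0, 0, 0, 255], [0, 0, -0.8, 0, 0, 0, 255], [0, 0, -0.8, 0, 0, 0, 255]]}}

```text
t: 10.75
ee_pos: [506.9, 190.3, 189.8]
tcp_rot: [[0.885, -0.466, -0.0], [-0.466, -0.885, -0.0], [-0.0, 0.0, -1.0]]
force: [-0.0, 0.7, -0.9]
opening: 18.3
grasp_force: 19.4
```

Request:
{"api": "apply_moves", "payload": {"series": [[0, 0, -0.8, 0, 0, 0, 255], [0, 0, -0.8, 0, 0, 0, 255], [0, 0, -0.3, 0, 0, 0, 255], [0, 0, 0, 0, 0, 0, 255]]}}

```text
t: 11.25
ee_pos: [507.0, 190.4, 236.5]
tcp_rot: [[0.885, -0.466, 0.0], [-0.466, -0.885, 0.001], [-0.0, -0.001, -1.0]]
force: [-0.5, 0.1, -1.7]
opening: 18.5
grasp_force: 19.4
```

```bash
python3 -c "
from h import *
s=monitor.sense();R=np.array(s['tcp_rot']);p=np.array(s['ee_pos']);print(p,s['opening'],s['t'],(R.T@(np.array([541.3,-240.3,234])-p)/25).round(2))
for n in ('top','scene'):
  c=cam(n); cv2.imwrite('pics/l_%s.png'%n,c[0]['frame'])
  q=proj(c,[507,190,p[2]-10-25]).astype(int)
  globals()[n]=cv2.resize(c[0]['frame'][q[1]-45:q[1]+45,q[0]-32:q[0]+32],None,fx=6,fy=6,interpolation=cv2.INTER_CUBIC)
cv2.imwrite('pics/lift.png',np.hstack([top,scene]))"
```

```text
[506.9944481  190.44758462 236.54352869] 18.470256745967088 11.25 [ 9.25 14.6   0.09]
```

View pics/lift.png

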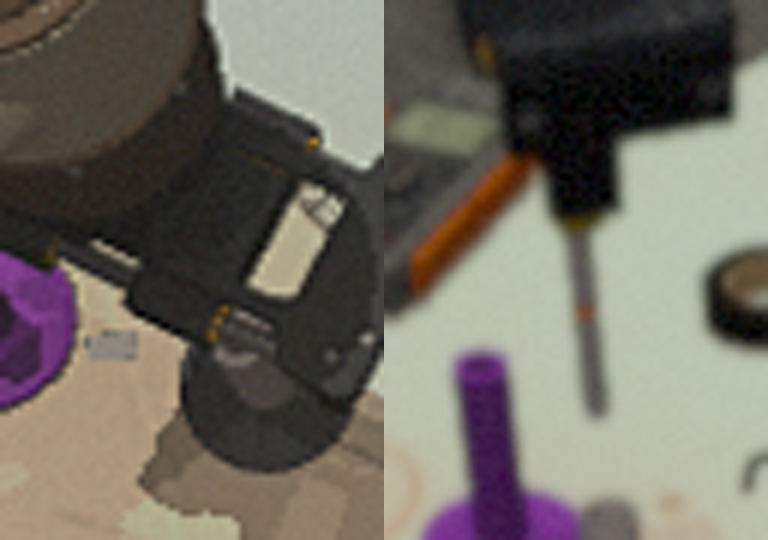

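The picture shows the rod straight and hanging upright in the scene half, with ring and tip visible (the top view is hidden by the gripper). Next I carry it over the bore with the tip at about 140 mm.

Request:
{"api": "apply_moves", "payload": {"series": [[0.3, 0.5, 0, 0, 0, 0, 255], [0.6, 0.95, 0, 0, 0, 0, 255], [0.6, 0.95, 0, 0, 0, 0, 255], [0.6, 0.95, 0, 0, 0, 0, 255], [0.6, 0.95, 0, 0, 0, 0, 255]]}}

```text
t: 11.98
ee_pos: [516.2, 62.0, 235.7]
tcp_rot: [[0.884, -0.467, -0.001], [-0.467, -0.884, -0.001], [-0.001, 0.001, -1.0]]
force: [0.6, -1.4, -0.1]
opening: 18.5
grasp_force: 19.4
```

Request:
{"api": "apply_moves", "payload": {"series": [[0.6, 0.95, 0, 0, 0, 0, 255], [0.6, 0.95, 0, 0, 0, 0, 255], [0.6, 0.95, 0, 0, 0, 0, 255], [0.6, 0.95, 0, 0, 0, 0, 255], [0.6, 0.95, 0, 0, 0, 0, 255]]}}

```text
t: 12.6
ee_pos: [526.9, -77.9, 235.7]
tcp_rot: [[0.884, -0.467, -0.001], [-0.467, -0.884, -0.0], [-0.001, 0.001, -1.0]]
force: [-0.5, 0.2, 0.1]
opening: 18.6
grasp_force: 19.4
```

Request:
{"api": "apply_moves", "payload": {"series": [[0.6, 0.95, 0, 0, 0, 0, 255], [0.6, 0.95, 0, 0, 0, 0, 255], [0.6, 0.95, 0, 0, 0, 0, 255], [0.6, 0.95, 0, 0, 0, 0, 255], [0.6, 0.95, 0, 0, 0, 0, 255]]}}

```text
t: 13.22
ee_pos: [537.8, -217.8, 235.6]
tcp_rot: [[0.884, -0.467, -0.002], [-0.467, -0.884, 0.0], [-0.002, 0.001, -1.0]]
force: [0.3, -0.1, -0.5]
opening: 18.7
grasp_force: 19.4
```

Request:
{"api": "apply_moves", "payload": {"series": [[0.5, 0.6, 0, 0, 0, 0, 255], [0.1, 0.2, 0, 0, 0, 0, 255], [0, 0, 0, 0, 0, 0, 255], [0, 0, 0, 0, 0, 0, 255]]}}

```text
t: 13.72
ee_pos: [542.5, -240.2, 236.4]
tcp_rot: [[0.885, -0.465, -0.0], [-0.465, -0.885, 0.0], [-0.0, -0.0, -1.0]]
force: [0.1, -0.0, -0.7]
opening: 18.3
grasp_force: 19.4
```

```bash
cat > look.py <<'E'
import sys
from h import *
s=monitor.sense();R=np.array(s['tcp_rot']);p=np.array(s['ee_pos'])
print(p.round(1),s['opening'],s['t'],'to go',(R.T@(np.array([541.2,-239.9,136.3])-p)/25).round(2))
v={}
for n,w,h,k in(('top',64,90,6),('scene',64,90,6)):
  c=cam(n); q=proj(c,[541,-240,110 if n=='top' else p[2]-70]).astype(int); x,y=q[0]-w//2,q[1]-h//2
  print(n,'crop origin',x,y)
  if n=='scene':
    im=c[0]['frame']; 
    for z in (p[2]-90,p[2]-60): print('expect axis px',z.round(),proj(c,[p[0]+.4,p[1]-.7,z]).round(1))
    print('bore px',proj(c,[540.8,-241.8,90]).round(1))
  v[n]=cv2.resize(c[0]['frame'][y:y+h,x:x+w],None,fx=k,fy=k,interpolation=cv2.INTER_CUBIC)
cv2.imwrite(sys.argv[1],np.hstack([v['top'],v['scene']]))
E
python3 look.py pics/over.png
```

```text
[ 542.5 -240.2  236.4] 18.284979290504882 13.725 to go [-0.05  0.01  4.  ]
top crop origin 409 170
scene crop origin 406 240
expect axis px 146.0 [437.9 292.8]
expect axis px 176.0 [440.2 280.8]
bore px [433.7 315. ]
```

View pics/over.png

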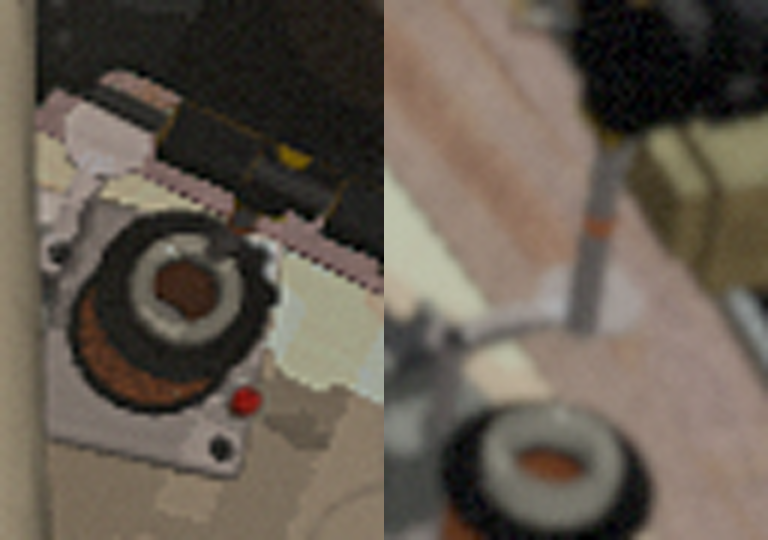

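Over the bore: in the scene half the ring is at about (441,277) and the tip at about (438.6,294), close to expectation. In the top half the tip shows at about (446,211). I'll check tilt and centring numerically with an outline overlay.

```bash
cat > ov.py <<'E'
import sys
from h import *
s=monitor.sense();p=np.array(s['ee_pos']); tipz=p[2]-96.3
ax=p[:2]+[.3,-.7]; off={'top':np.array([.6,1.5]),'scene':np.array([-.5,-1.5])}
k=8; v=[]; a=np.linspace(0,2*np.pi,60)
for n in('top','scene'):
  c=cam(n); b=ax+off[n]; q=proj(c,[*b,tipz+15]).astype(int); x,y=q[0]-24,q[1]-34
  im=cv2.resize(c[0]['frame'][y:y+68,x:x+48],None,fx=k,fy=k,interpolation=cv2.INTER_CUBIC)
  P=lambda X:((proj(c,X)-[x,y]+.5)*k)
  circ=lambda ctr,r,z:np.array([P([ctr[0]+r*np.cos(t),ctr[1]+r*np.sin(t),z]) for t in a]).astype(np.int32)
  plain=im.copy()
  cv2.polylines(im,[cv2.convexHull(np.vstack([circ(b,5,tipz),circ(b,5,tipz+46)]))],True,(0,255,0),1)
  bo=np.array([541.3,-240.3])+off[n]
  for r in(13,21): cv2.polylines(im,[circ(bo,r,90)],True,(255,255,0),1)
  v.append(im); print(n,x,y,'tip',proj(c,[*b,tipz]).round(1),'ring',proj(c,[*b,tipz+50]).round(1))
  if n=='scene':
    # per-row rod centre: darkness vs local background, sub-pixel edges
    g=cv2.GaussianBlur(c[0]['frame'].astype(np.float32),(0,0),.7)
    for z in (tipz+8,tipz+18,tipz+28,tipz+38,tipz+62):
      u,w=proj(c,[*b,z]); row=g[int(round(w)),int(u)-9:int(u)+10].astype(int); print(round(z),u.round(1),int(round(w)),int(u)-9,row[:,2].tolist(),row[:,0].tolist())
cv2.imwrite(sys.argv[1],np.hstack(v))
E
python3 ov.py pics/ov1.png
```

```text
top 421 175 tip [444.1 211.2] ring [448.7 205.2]
scene 415 255 tip [438.  295.8] ring [441.8 275.6]
148 438.6 293 429 [134, 135, 136, 135, 136, 137, 131, 112, 94, 89, 92, 102, 122, 144, 157, 159, 157, 155, 154] [123, 123, 124, 124, 126, 129, 123, 104, 87, 83, 85, 93, 112, 132, 143, 146, 144, 142, 137]
158 439.3 289 430 [157, 161, 163, 164, 164, 155, 134, 108, 92, 89, 94, 108, 131, 149, 158, 161, 162, 161, 159] [133, 142, 150, 155, 157, 150, 129, 101, 85, 82, 87, 99, 120, 138, 147, 149, 149, 147, 142]
168 440.1 285 431 [149, 153, 157, 159, 155, 144, 122, 100, 92, 91, 98, 114, 138, 153, 157, 155, 152, 149, 148] [116, 122, 132, 138, 137, 128, 109, 90, 83, 83, 90, 104, 125, 137, 138, 133, 127, 122, 121]
178 440.9 281 431 [147, 148, 149, 150, 149, 145, 134, 113, 95, 90, 93, 102, 119, 135, 144, 148, 149, 149, 147] [98, 100, 101, 102, 101, 100, 97, 88, 81, 79, 81, 89, 101, 112, 118, 120, 119, 117, 114]
202 442.8 271 433 [148, 149, 150, 151, 149, 146, 134, 112, 94, 89, 90, 94, 95, 87, 77, 69, 66, 66, 68] [116, 119, 122, 122, 121, 117, 108, 93, 84, 82, 83, 85, 81, 67, 51, 42, 38, 37, 39]
```

View pics/ov1.png

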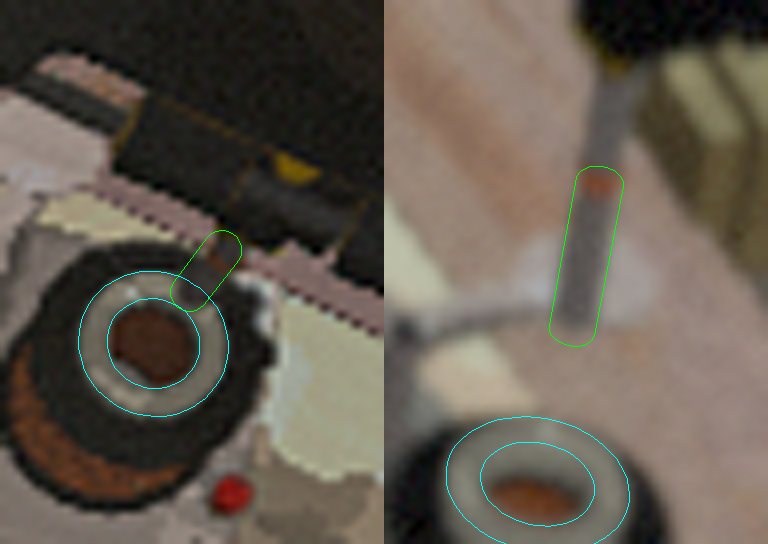

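The outline matches in both views: the rod sides agree within about 0.5 px and the ring is at the expected height. The upright rod sits about 1.5 mm off in x. I correct that, lower to just above the collar and look once more.

Request:
{"api": "apply_moves", "payload": {"series": [[-0.06, 0.01, 0.3, 0, 0, 0, 255], [0, 0, 0.5, 0, 0, 0, 255], [0, 0, 0.5, 0, 0, 0, 255], [0, 0, 0.35, 0, 0, 0, 255], [0, 0, 0, 0, 0, 0, 255]]}}

```text
t: 14.55
ee_pos: [540.6, -240.4, 193.9]
tcp_rot: [[0.885, -0.466, -0.002], [-0.466, -0.885, 0.0], [-0.002, 0.001, -1.0]]
force: [-0.0, 0.6, -0.3]
opening: 18.5
grasp_force: 19.4
```

```bash
python3 ov.py pics/ov2.png | grep -v "^[0-9]"; python3 -c "
from h import *
print(np.array(monitor.sense()['ee_pos']).round(1))"
```

```text
top 417 181 tip [440.7 216.8] ring [445.  211.2]
scene 411 272 tip [434.4 312.5] ring [438.  293.5]
[ 541.4 -240.6  195.2]
```

View pics/ov2.png

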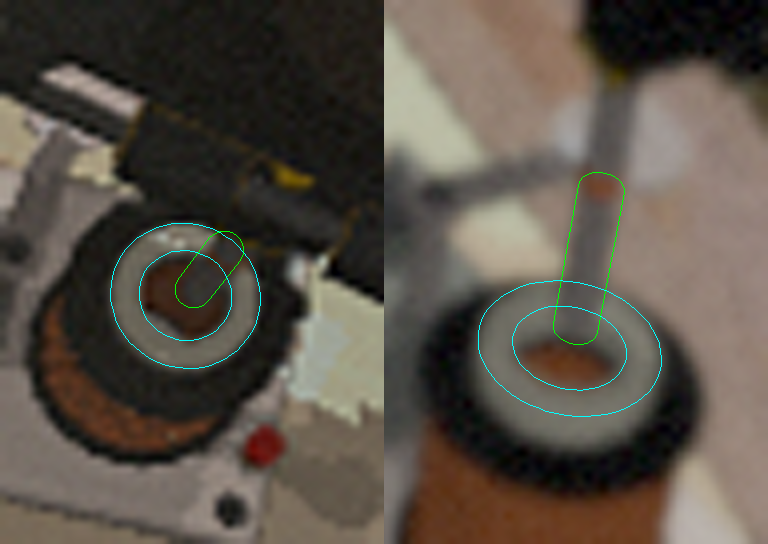

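The tip is centred in the collar in both views. I lower it the remaining 59 mm.

Request:
{"api": "apply_moves", "payload": {"series": [[-0.02, -0.02, 0.3, 0, 0, 0, 255], [0, 0, 0.4, 0, 0, 0, 255], [0, 0, 0.4, 0, 0, 0, 255], [0, 0, 0.4, 0, 0, 0, 255], [0, 0, 0, 0, 0, 0, 255]]}}

```text
t: 15.28
ee_pos: [540.2, -239.6, 156.2]
tcp_rot: [[0.885, -0.466, -0.003], [-0.466, -0.885, 0.001], [-0.002, 0.001, -1.0]]
force: [0.3, 0.1, 0.1]
opening: 18.4
grasp_force: 19.4
```

Request:
{"api": "apply_moves", "payload": {"series": [[0, 0, 0.4, 0, 0, 0, 255], [0, 0, 0.35, 0, 0, 0, 255], [0, 0, 0.1, 0, 0, 0, 255], [0, 0, 0, 0, 0, 0, 255], [0, 0, 0, 0, 0, 0, 255]]}}

```text
t: 15.9
ee_pos: [541.2, -239.8, 136.7]
tcp_rot: [[0.885, -0.466, 0.001], [-0.466, -0.885, -0.0], [0.001, -0.0, -1.0]]
force: [-0.8, 0.6, -1.2]
opening: 18.6
grasp_force: 19.4
```

```bash
python3 ov.py pics/ov3.png | grep -v "^[0-9]"; python3 -c "
from h import *
s=monitor.sense();print(np.array(s['ee_pos']).round(1),s['force'],s['grasp_force'])"
```

```text
top 413 186 tip [435.9 222.4] ring [439.8 217.3]
scene 407 293 tip [430.6 332.4] ring [433.9 314.8]
[ 541.2 -239.8  136.7] [ 0.21455624 -0.68516052 -0.2862831 ] 19.40898636021302
```

View pics/ov3.png

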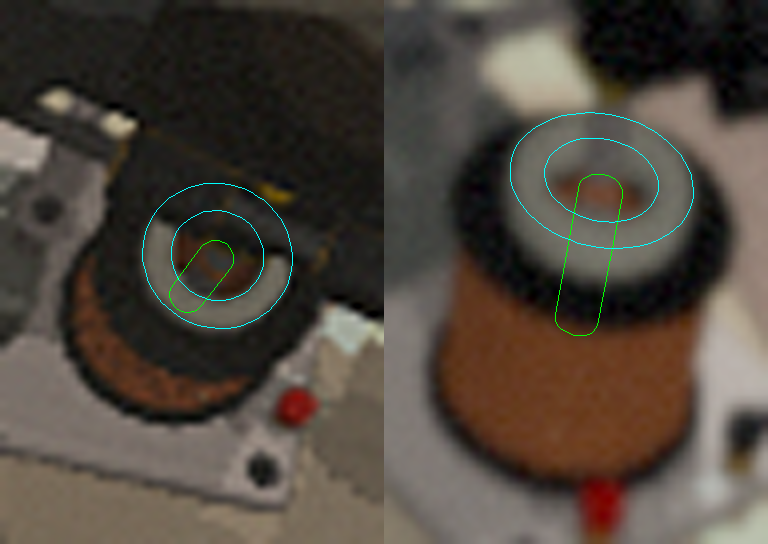

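The rod is centred in the bore in both views, the ring (scene crop near (600,190)) is level with the collar's top, there is no contact force, and the grip is 19 N. I'm handing in.

```bash
python3 -c "
from plant import manip
print(manip.sign_off())"
```

```text
the job is handed in; nothing more can be done
None
```

I handed the job in with the lever snapped down and the probe gripped upright and still, centred in the bore with its ring level with the collar's top by the last camera check; I kept clear of the bottle, bearing and terminal block, and the sign-off returned no verdict.

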